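# Push-and-turn a hotplate's inner heat knob to its keep-warm catch

## Robot

A 6-joint arm with a two-finger parallel gripper is mounted at the origin on a cart in front of the work surface, level with it; the furniture and walls round the work are solid. World frame = base frame: x ahead of the robot, y to its left, z up, the work surface at z = 0. Lengths are in mm, angles in rad, forces in N, time in s.
With the tool pointing down it reaches from about 350 to 850 mm from the base axis. Payload 8.1 kg.
Tool frame: the origin (TCP) lies midway between the tips of the shut fingers; the grasp point (between the pads) lies 19 mm behind it; z points along the fingers, y is the direction in which the jaws open and shut (so a half turn about z gives the same grasp; the last joint's range is limited). The gripper opens to 93 mm and grips with 3 to 60 N. Pads are 15 mm wide; open, the fingers measure 128 mm over their backs; the gripper's body (75 mm by 188 mm) begins 65 mm behind the grasp point.
Start: joints at [1.134, 0.13, 1.488, -0, 1.523, -0.085], TCP at [206.732, 563.265, 218.635] pointing down, gripper open.
Joint ranges: [-2.96, 2.96], [-0.89, 2.26], [0.02, 2.5], [-1.34, 4.48], [0, 2.73], [-2.66, 2.66]. Speed limits (rad/s): [2.39, 2.39, 2.79, 3.14, 3.14, 3.14].

## Interface

Orientations are given as a 3x3 rotation matrix whose columns are the frame's x, y, z axes.
In Python, from cell import read_state, camera, close_job, spot_in gives the robot as it stands.
- The arm moves only by the tool step_arm, never from a script. Its argument "rows" is text: rows parted by semicolons, each of 6 numbers parted by spaces: the shift along the tool's x, y, z in m, then the turn, a rotation vector about the tool's x, y, z in rad. In form: x y z rx ry rz; .... A call has 1 to 12 rows; each row is the pose to reach, as a shift and turn from the pose measured when the call began, along the tool's axes at that moment; what a row does not reach only later rows make up. A row lasts 1/10 s, in which the tool goes at most 50 mm and 8.59 degrees, less where a joint would pass 70% of its speed; a pose out of reach is approached as far as the arm can. A call with a gripper value outside its range is refused whole. "hand" is the finger opening in m, from 0 to 0.093, set as the call begins (left out, the last holds). The fingers move at their own pace and stop on an object; the grip force is fixed at half the most. Time passes only in rows, so rows that repeat a pose let the fingers close. It gives the time, the measured TCP pose, the force and the opening at its end, in the units of the state.
- read_state(): the state, without advancing time (a new reading comes with each control period).
- camera(name): name is "scene" or "top" or "wrist"; returns a dict with "img" (420x560x3 uint8, blue, green, red), "range_z" (420x560 float32, mm along the optical axis (not along the pixel's ray), 0 where there is no reading), "mtx" (3x3 intrinsics, pixels), "rvec" (rotation vector, rad) and "tvec" (3), from world to camera coordinates, as OpenCV has them. Camera axes: x right, y down, z forward; pixel columns grow to the right and rows downward; lengths in mm; the calibration is good to about 2 mm. A picture is of the moment at which its call begins.
- close_job(): hands the job in, once; it reports no verdict.
Trained networks look in the newest picture that a camera, given by its name, has taken for a name from the list of things; names that differ only in an ending like _2 or _b are one class to them, and where a whole thing is asked for, a point or a joint stands for the part that bears it (a point fixed in the world has none). Each returns a list of dicts, best first, with "conf" (0 to 1); they miss things now and then, are a little off and sometimes report something else, mostly with a low value. They report only what shows in the picture. A call takes as long as a camera call.
- spot_in(camera, thing): "at" ([column, row] in pixels, amid what is visible of it).
The state is a dict: "time_s": time; "joints": joint angles; "qd": joint speeds; "tau": joint torques, N m; "tcp_pos": TCP position; "tcp_rot": TCP orientation; "contact_force": force on the tool from outside, world axes, zero at the start; "wrist_torque": the same for the moment, N m; "finger_gap": finger opening in mm.
Only numpy, scipy, OpenCV 4.12 (cv2) and the standard library are available. Lean on these libraries where they do the work, as an engineer would, in place of code of your own. Each camera call takes 0.05 s, during which the arm holds its last target. There are 200 camera calls.

## Task

Switch the hotplate under the milk pan from off to keep-warm: push the small inner bar knob of its double control down a few millimetres out of the off catch, turn it clockwise until you feel it catch, and let go so that it springs fully up there; feel for the catch gently, never force the knob against it. The minute-timer ring round the knob is already set, so do not turn it, and do not push the knob so far down that it presses on the ring. Leave the pan and the mug where they are.

Things in the scene. Friction and masses are not known exactly. Their poses are not given: they have to be found in the camera images.
- hotplate: portable hotplate, fixed: white housing 290 x 210 mm, deck 58 mm high. Origin: centre of its underside; z up; x runs from the double control at its near end to the dark cooking plate at its far end. The control stands upright on the deck, its axis at x = -0.088 m, y = 0 here. Inner knob: bar grip on a skirt. Outer ring: minute timer.
- knob_top (a point): centre of the top of the inner heat knob, on the control's axis, 104 mm above the worktop when fully up; z up, x along the bar towards its pointer end. Black bar grip 40 mm long, 13 mm wide, 22 mm high (down to 22 mm below this point) on a round skirt 53 mm across and 4 mm thick, whose underside is 6 mm above the timer ring's top when the knob is up.
- heat_knob: the inner knob (origin on its axis, 46 mm below its top; axes as knob_top). Push-and-turn: a spring lifts it, 5.6 N when up, 0.7 N more per mm down. Up, it is locked in a catch (off or keep-warm) with 0.05 rad play either way. 3.5 mm down (8 N) it is free to turn; 6 mm down (10 N) its skirt lands on the timer ring and drags it. More than 20 N on a catch (0.35 N m) harms it.
- knob_pointer (a point): pointer end of the bar, on its top (white line), 20 mm from the axis. At off it points 0.55 rad counter-clockwise (seen from above) of the hotplate's x. The keep-warm catch is 0.80 to 1.40 rad clockwise of off; where exactly differs between units and is not marked: feel for it. Dead stop 1.8 rad clockwise of off.
- ring_mark (a point): black mark on the top of the timer ring, 30.5 mm from the axis, 72 mm above the worktop. How the knob catches: between the catches a tooth rides under a track, so the knob, let go, rises only to 3.5 mm below fully up (drag 0.04 N m). Turned while the spring may lift it against the track, it jumps up in the catch and stops turning; held down deeper, it passes the catch unnoticed.
- timer_ring: outer minute-timer ring, bare ribbed metal, 72 mm across, 12 mm high, its top 72 mm above the worktop; origin on the control's axis at deck height, x towards its mark. Turns at 0.025 N m; must stay as found, within about 0.1 rad.
- milk_pan: small steel pan, 122 mm across the rim, 58 mm high, standing on the cooking plate (68 mm above the worktop), its axis about 148 mm from the control's axis; black handle to the right. Origin: centre of its underside.
- mug: white mug, 80 mm across, 98 mm high, on the worktop to the right of the hotplate. Origin: centre of its underside. Behind it a wall cupboard hangs over the worktop, from about 0.47 m up and from about 0.58 m from the robot's axis outwards, to the right of the hotplate: swing the arm past it drawn in.

How it is judged (in metres and radians):
On the way, in this order (a step that is already met when the one before it is completed fails the run):
1. the inner knob is pushed down out of the off catch (z of knob_top in the frame of hotplate below 0.101 m), for 0.1 s.
2. the inner knob has been turned well away from off while free of its catches (z of knob_top in the frame of hotplate below 0.102 m and y of knob_pointer in the frame of hotplate below 0.004 m), for 0.05 s.
At the end, for the whole second after the job is handed in: The inner knob is released and has sprung fully up (within 0.8 mm) in the keep-warm catch, more than 0.7 rad clockwise of off; the timer ring's mark is within 3.5 mm of where it was; the pan stands level on the plate (z of knob_top in the frame of hotplate above 0.1032 m and y of knob_pointer in the frame of hotplate below -0.003 m and distance of ring_mark from where it was at the start of the episode below 0.0035 m and horizontal distance between milk_pan and hotplate below 0.085 m and angle between milk_pan's own z axis and vertical below 0.05 rad); the robot touches nothing.
It fails at once if the timer ring was dragged round (its mark moved more than 4 mm) (distance of ring_mark from where it was at the start of the episode above 0.004 m).
It fails at once if the inner knob was pushed hard onto the timer ring (more than 6 N) (contact force between heat_knob and timer_ring above 6 N).
It fails at once if the knob was forced (more than 20 N between it and the catches, track or ring it works against) (contact force between heat_knob and hotplate above 20 N).
It fails at once if the pan was shoved (distance of milk_pan from where it was at the start of the episode above 0.02 m).
It fails at once if the mug was shoved (distance of mug from where it was at the start of the episode above 0.02 m).
It also fails if it takes over 61 s, if anything falls off the work surface, if the arm or the gripper's body presses on something with over 40 N, if the wrist force passes 120 N, or if a joint passes its speed limit or range.

## Working session

There is one attempt and no reset: what is moved stays moved. The work goes in short steps, Python scripts to look and compute and a tool call to move; the robot and the scene stay as the last step left them, time stands still between calls to the robot, and variables do not carry over. Pictures are saved under pics/ and viewed, about 8 in all and at most 12, crops included, and the job is handed in when it is done.

Besides the shell and the picture viewer there is one more tool, called after ">>>" in YAML: its name, and indented under it one key for each argument. step_arm: Moves the arm, as the interface text tells. Its arguments: {"type":"object","properties":{"rows":{"type":"string"},"hand":{"type":"number"}},"required":["rows"]}

```bash
mkdir -p pics; cat > h.py <<'E'
import numpy as np, cv2
from cell import read_state, camera, close_job, spot_in
def world(c,uv,z=None):
    R=cv2.Rodrigues(np.array(c["rvec"],float))[0]; t=np.array(c["tvec"],float).ravel()
    r=np.linalg.inv(c["mtx"])@np.array([uv[0],uv[1],1.])
    o=-R.T@t; d=R.T@r
    if z is None:
        u,v=int(round(uv[0])),int(round(uv[1])); w=c["range_z"][max(v-1,0):v+2,max(u-1,0):u+2]; w=w[w>0]
        return o+d*np.median(w) if len(w) else None
    return o+d*(z-o[2])/d[2]
E
python3 - <<'E'
from h import *
np.set_printoptions(precision=3,suppress=True)
s=read_state(); print(s["time_s"],s["tcp_pos"],s["tcp_rot"],s["finger_gap"])
Z=dict(knob_top=104,knob_pointer=104,ring_mark=72)
ims=[]
for n in("top","scene","wrist"):
    c=camera(n); cv2.imwrite(f"pics/{n}0.png",c["img"])
    for k in("knob_top","knob_pointer","ring_mark","hotplate","milk_pan","mug"):
        for d in spot_in(n,k)[:2]:
            print(n,k,d["conf"],d["at"],world(c,d["at"]),world(c,d["at"],Z[k]) if k in Z else"")
E
```

```text
0.0 [206.491 562.749 217.608] [[-0.939  0.345 -0.001]
 [ 0.345  0.939 -0.002]
 [ 0.    -0.002 -1.   ]] 92.95683492807673
top knob_top 0.65 [177.8, 231.7] [489.829 191.053 105.328] [490.003 191.364 104.   ]
top knob_pointer 0.79 [180.9, 232.0] [489.65  185.808 102.84 ] [489.499 185.545 104.   ]
top ring_mark 0.65 [193.7, 240.5] [477.25  167.029  72.814] [477.34  167.189  72.   ]
top hotplate 0.59 [193.7, 213.4] [533.39  172.771  56.419] 
top milk_pan 0.95 [202.8, 153.0] [653.735 156.82   73.534] 
top mug 0.66 [389.2, 278.6] [ 409.763 -225.85     9.42 ] 
scene knob_top 0.77 [181.0, 184.5] [477.693 185.949  93.987] [462.923 168.904 104.   ]
scene knob_pointer 0.7 [183.7, 186.0] [488.51  191.043  85.547] [461.366 160.068 104.   ]
scene ring_mark 0.66 [180.5, 196.9] [470.614 182.333  71.556] [470.003 181.624  72.   ]
scene hotplate 0.87 [204.5, 204.2] [501.001 150.106  53.946] 
scene milk_pan 0.83 [246.8, 157.4] [678.026 192.08   87.023] 
scene mug 0.66 [343.0, 294.0] [ 379.543 -226.105   86.118] 
wrist hotplate 0.71 [159.2, 402.8] [446.802 286.512  28.16 ]
```

```bash
python3 - <<'E'
import cv2
a=cv2.imread("pics/top0.png")[100:300,110:310]; b=cv2.imread("pics/scene0.png")
a=cv2.resize(a,(500,500),interpolation=2)
b=cv2.resize(b[90:290,100:220],(300,500),interpolation=2)
cv2.imwrite("pics/v1.png",cv2.hconcat([a,b]))
E
```

```text
(no output)
```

View pics/v1.png

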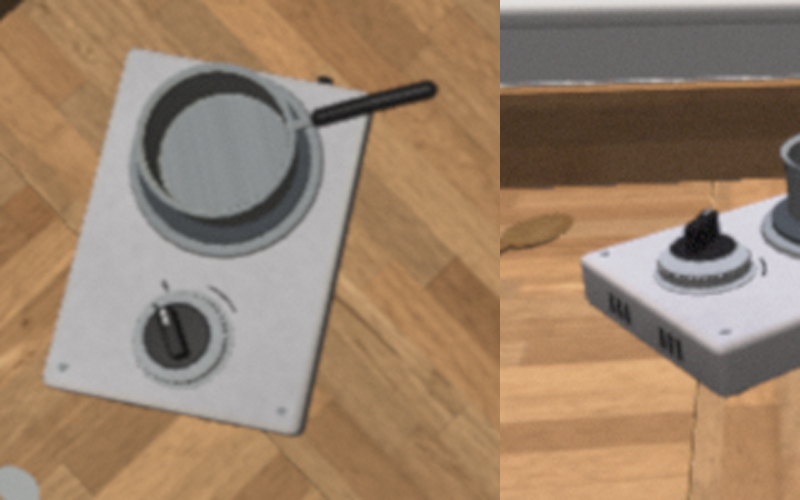

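View pics/scene0.png

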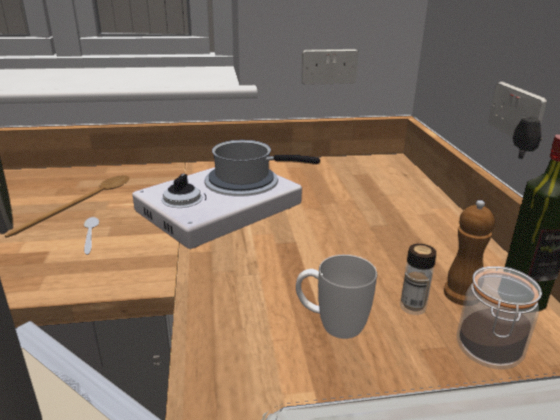

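The top view (v1 left) shows the hotplate with the pan at its far end and the control at original pixel ≈(180,234). The white pointer end of the bar is at ≈(175,223), up and to the left. The scene view confirms that nothing stands near the knob except the pan. Next I'll fit the bar and ring from the depth data.

```bash
cat >> h.py <<'E'
def cloud(c):
    v,u=np.nonzero(c["range_z"]>0); zz=c["range_z"][v,u]
    R=cv2.Rodrigues(np.array(c["rvec"],float))[0]; t=np.array(c["tvec"],float).ravel()
    p=(np.linalg.inv(c["mtx"])@np.vstack([u,v,np.ones_like(u)]))*zz
    return (R.T@(p-t[:,None])).T,u,v
E
python3 - <<'E'
from h import *
np.set_printoptions(precision=3,suppress=True)
c=camera("top"); P,u,v=cloud(c)
near=np.hypot(P[:,0]-489,P[:,1]-190)<45
b=P[near&(P[:,2]>92)&(P[:,2]<115)]; m=b.mean(0); w,V=np.linalg.eigh(np.cov(b[:,:2].T)); d=V[:,1]
print("bar",len(b),m,w**.5,"yaw",np.arctan2(d[1],d[0]))
r=P[near&(P[:,2]>67)]; rc,rr=cv2.minEnclosingCircle(r[:,:2].astype(np.float32)); print("ring",rc,rr)
dk=P[(P[:,2]>50)&(P[:,2]<64)&(np.hypot(P[:,0]-550,P[:,1]-170)<200)]
print("deck rect",cv2.minAreaRect(dk[:,:2].astype(np.float32)))
pn=P[(P[:,2]>115)&(P[:,2]<135)&(np.hypot(P[:,0]-640,P[:,1]-157)<80)];print("rim",cv2.minEnclosingCircle(pn[:,:2].astype(np.float32)))
F=[];
for i in range(5):
    camera("wrist"); s=read_state(); print(s["tcp_pos"],s["contact_force"],s["wrist_torque"])
print(np.arctan2(s["tcp_rot"][1][0],s["tcp_rot"][0][0]))
E
```

```text
bar 164 [487.767 189.83  103.152] [ 3.87  11.457] yaw -2.775016327236847
ring (488.5804443359375, 191.4287872314453) 36.151222229003906
deck rect ((574.73974609375, 174.28594970703125), (208.31475830078125, 288.163330078125), 79.2845230102539)
rim ((635.126220703125, 148.3148193359375), 72.33613586425781)
[206.756 563.255 218.64 ] [-0.057  0.098 -0.228] [ 0.026 -0.002  0.009]
[206.745 563.263 218.625] [-0.091 -0.281 -0.229] [ 0.012 -0.015 -0.006]
[206.742 563.275 218.658] [-0.623  0.942  0.068] [-0.047  0.005 -0.02 ]
[206.742 563.269 218.627] [0.47  0.631 0.311] [-0.004  0.038 -0.009]
[206.738 563.263 218.636] [-0.312 -1.004 -0.105] [-0.003 -0.055 -0.007]
2.789817309189676
```

>>> step_arm:
  rows: "-0.393 -0.253 0.04 0 0 -0.715;-0.393 -0.253 0.04 0 0 -0.715;-0.393 -0.253 0.04 0 0 -0.715;-0.393 -0.253 0.04 0 0 -0.715;-0.393 -0.253 0.04 0 0 -0.715;-0.393 -0.253 0.04 0 0 -0.715;-0.393 -0.253 0.04 0 0 -0.715;-0.393 -0.253 0.04 0 0 -0.715;-0.393 -0.253 0.04 0 0 -0.715;-0.393 -0.253 0.04 0 0 -0.715;-0.393 -0.253 0.04 0 0 -0.715;-0.393 -0.253 0.04 0 0 -0.715"
  hand: 0.04

```text
time_s: 2.55
tcp_pos: [488.6, 189.8, 178.5]
tcp_rot: [[-0.936, -0.353, -0.001], [-0.353, 0.936, 0.0], [0.0, 0.0, -1.0]]
contact_force: [0.4, -0.1, -0.8]
finger_gap: 40.0
```

```bash
python3 - <<'E'
from h import *
np.set_printoptions(precision=3,suppress=True)
c=camera("wrist"); P,u,v=cloud(c); s=read_state(); print(s["tcp_pos"],s["contact_force"],s["wrist_torque"])
cv2.imwrite("pics/w1.png",c["img"])
near=np.hypot(P[:,0]-488.5,P[:,1]-190.5)<42
b=P[near&(P[:,2]>97)&(P[:,2]<115)]
print("bar",len(b),b.mean(0),cv2.minAreaRect(b[:,:2].astype(np.float32)))
r=P[near&(P[:,2]>67)&(P[:,2]<78)]; print("ring",len(r),cv2.minEnclosingCircle(r[:,:2].astype(np.float32)))
for k,z in(("knob_top",104),("knob_pointer",104),("ring_mark",72)):
    for d in spot_in("wrist",k)[:1]: print(k,d["conf"],d["at"],world(c,d["at"],z))
print("bar z pct",np.percentile(b[:,2],[10,50,90]))
E
```

```text
[488.23  190.633 178.65 ] [ 0.574 -0.314  0.822] [ 0.04   0.043 -0.029]
bar 728 [487.281 195.061 102.82 ] ((488.09979248046875, 195.27667236328125), (39.51747131347656, 12.593683242797852), 21.267520904541016)
ring 1863 ((488.37017822265625, 195.8861541748047), 36.25312042236328)
knob_top 0.87 [284.3, 212.2] [480.351 191.315 104.   ]
knob_pointer 0.89 [286.3, 214.2] [481.359 193.425 104.   ]
ring_mark 0.69 [282.5, 185.9] [467.194 185.007  72.   ]
bar z pct [101.094 103.04  104.088]
```

View pics/w1.png

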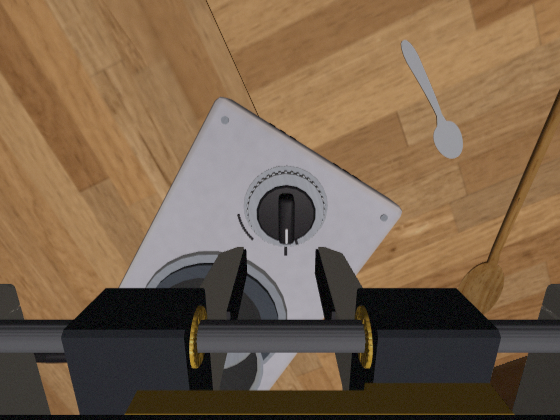

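The bar lies along tool x, from pixel (287,195) to (286,245). It sits about 5 px right of the fingertip midpoint (≈281). The wrist and top cameras disagree by about 4 mm in y, so I'll recheck closer, where the tips and the knob are at the same depth.

>>> step_arm:
  rows: "0 0 0.02 0 0 0;0 0 0.04 0 0 0;0 0 0.066 0 0 0;0 0 0.066 0 0 0;0 0 0.066 0 0 0;0 0 0.066 0 0 0"
  hand: 0.04

```text
time_s: 3.35
tcp_pos: [488.7, 192.3, 114.6]
tcp_rot: [[-0.934, -0.358, 0.002], [-0.358, 0.934, 0.001], [-0.003, 0.0, -1.0]]
contact_force: [-0.4, -1.0, -0.1]
finger_gap: 40.2
```

```bash
python3 - <<'E'
from h import *
np.set_printoptions(precision=3,suppress=True)
for i in range(2): c=camera("wrist")
P,u,v=cloud(c); s=read_state(); t=np.array(s["tcp_pos"]); R=np.array(s["tcp_rot"]); print(t,s["contact_force"],s["wrist_torque"])
cv2.imwrite("pics/w2.png",cv2.resize(c["img"][100:340,150:430],None,fx=2.5,fy=2.5))
near=np.hypot(P[:,0]-488.5,P[:,1]-192.5)<42
b=P[near&(P[:,2]>97)&(P[:,2]<107)]
print("bar",len(b),b.mean(0),cv2.minAreaRect(b[:,:2].astype(np.float32)))
r=P[near&(P[:,2]>67)&(P[:,2]<78)]; print("ring",len(r),cv2.minEnclosingCircle(r[:,:2].astype(np.float32)))
q=[t,t+R@[0,20,0],t+R@[0,-20,0],np.array([488.3,190.6,104])]
print("tcp, tips, knob(top est) px",cv2.projectPoints(np.array(q),np.array(c["rvec"],float),np.array(c["tvec"],float),c["mtx"],None)[0].reshape(-1,2))
Q=(P-t)@R; f=(np.abs(Q[:,0])<12)&(Q[:,2]<2)&(Q[:,2]>-12)&(np.abs(Q[:,1])<70)
for sgn in(1,-1):
    g=Q[f&(sgn*Q[:,1]>12)]; print("finger",sgn,len(g),g[:,1].min() if len(g) else 0,g[:,1].max() if len(g) else 0, np.percentile(g[:,2],[50]) if len(g) else 0)
c=camera("scene");P,u,v=cloud(c)
b=P[(np.hypot(P[:,0]-488.5,P[:,1]-192.5)<42)&(P[:,2]>67)&(P[:,2]<78)];print("scene ring",cv2.minEnclosingCircle(b[:,:2].astype(np.float32)))
E
```

```text
[488.941 192.092 114.616] [-0.323  0.43   1.124] [ 0.05  -0.014 -0.006]
bar 1222 [486.657 194.994 102.803] ((487.84136962890625, 195.5611572265625), (39.157958984375, 12.882818222045898), 20.88109588623047)
ring 2621 ((488.5086364746094, 195.4338836669922), 36.320003509521484)
tcp, tips, knob(top est) px [[278.177 261.771]
 [312.468 261.775]
 [243.883 261.767]
 [276.396 252.305]]
finger 1 265 21.156891809374628 35.528185272103734 [-6.998]
finger -1 253 -32.718301210673424 -18.515109773285882 [-6.976]
scene ring ((485.4520568847656, 195.36819458007812), 36.13014221191406)
```

View pics/w2.png

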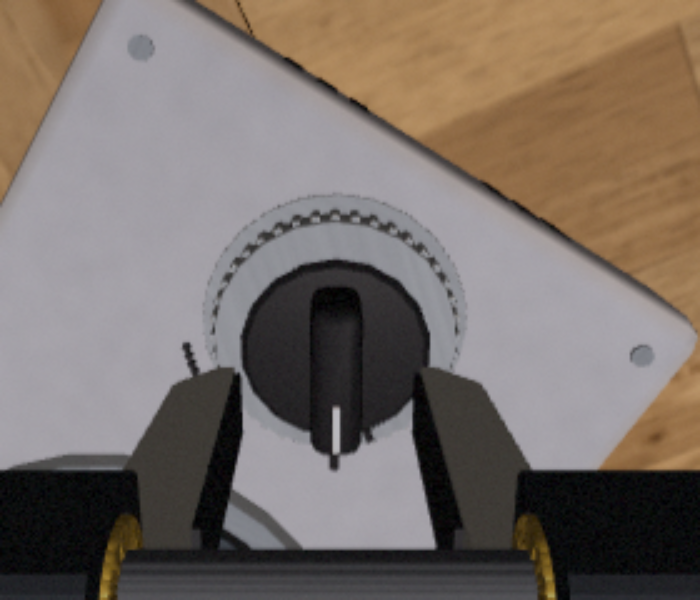

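The fingertips' midpoint is at crop column ≈328 and the bar is at 336, so the bar is about 2 mm off towards +tool y. Yaw is aligned. I'll correct that and go down beside the bar.

>>> step_arm:
  rows: "0 0.002 0.004 0 0 0;0 0.002 0.01 0 0 0;0 0.002 0.017 0 0 0;0 0.002 0.0235 0 0 0;0 0.002 0.0235 0 0 0;0 0.002 0.0235 0 0 0;0 0.002 0.0235 0 0 0;0 0.002 0.0235 0 0 0"
  hand: 0.026

```text
time_s: 4.3
tcp_pos: [488.5, 193.9, 91.3]
tcp_rot: [[-0.934, -0.357, 0.003], [-0.357, 0.934, 0.001], [-0.003, -0.0, -1.0]]
contact_force: [0.1, -0.3, -0.4]
finger_gap: 26.1
```

>>> step_arm:
  rows: "0 0 0 0 0 0;0 0 0 0 0 0;0 0 0 0 0 0;0 0 0 0 0 0;0 0 0 0 0 0;0 0 0 0 0 0;0 0 0 0 0 0"
  hand: 0.017

```text
time_s: 5.0
tcp_pos: [488.5, 193.9, 91.2]
tcp_rot: [[-0.934, -0.357, 0.003], [-0.357, 0.934, 0.001], [-0.003, -0.0, -1.0]]
contact_force: [0.8, 1.1, -0.6]
finger_gap: 16.7
```

```bash
cat > st.py <<'E'
from h import *
import sys
np.set_printoptions(precision=3,suppress=True)
L=[]
for i in range(int(sys.argv[1]) if len(sys.argv)>1 else 3): camera("wrist"); s=read_state(); L.append(np.r_[s["tcp_pos"],s["contact_force"],s["wrist_torque"]])
L=np.array(L); m=L.mean(0); R=np.array(s["tcp_rot"])
print("t",s["time_s"],"pos",L[-1,:3],"F",m[3:6],"Ftool",m[3:6]@R,"T",m[6:],"yaw",np.arctan2(R[1,0],R[0,0])%6.2832,"tilt",R[2,:2],"gap",s["finger_gap"])
E
python3 st.py
```

```text
t 5.15 pos [488.451 193.92   91.23 ] F [-0.886 -0.17  -0.174] Ftool [0.889 0.157 0.171] T [ 0.073 -0.005  0.037] yaw 3.5067990433435994 tilt [-0.003 -0.   ] gap 16.828123559631674
```

>>> step_arm:
  rows: "0 0 0 0 0 0;0 0 0 0 0 0;0 0 0 0 0 0;0 0 0 0 0 0;0 0 0 0 0 0"
  hand: 0.0

```text
time_s: 5.65
tcp_pos: [488.4, 194.1, 91.3]
tcp_rot: [[-0.934, -0.357, 0.003], [-0.357, 0.934, 0.001], [-0.003, 0.0, -1.0]]
contact_force: [-1.0, 3.3, -0.3]
finger_gap: 12.8
```

```bash
python3 st.py
```

```text
t 5.8 pos [488.42  194.135  91.31 ] F [-1.318  3.593  0.381] Ftool [-0.053  3.827 -0.38 ] T [ 0.605  0.26  -0.021] yaw 3.5068243182698113 tilt [-0.003  0.   ] gap 12.812937297040532
```

>>> step_arm:
  rows: "0 0.0005 0.001 0 0 0;0 0.0005 0.002 0 0 0;0 0.0005 0.003 0 0 0;0 0.0005 0.003 0 0 0;0 0.0005 0.003 0 0 0"

```text
time_s: 6.3
tcp_pos: [488.5, 194.3, 88.9]
tcp_rot: [[-0.934, -0.357, 0.003], [-0.357, 0.934, 0.001], [-0.004, -0.0, -1.0]]
contact_force: [-3.0, 0.5, 6.2]
finger_gap: 12.6
```

```bash
python3 st.py
```

```text
t 6.45 pos [488.491 194.3    88.935] F [-3.68  -0.144  7.038] Ftool [ 3.463  1.177 -7.051] T [-0.004  0.644  0.008] yaw 3.5068145136548563 tilt [-0.004 -0.   ] gap 12.392503115978313
```

>>> step_arm:
  rows: "0 0 0.001 0 0 0;0 0 0.002 0 0 0;0 0 0.0028 0 0 0;0 0 0.0028 0 0 0;0 0 0.0028 0 0 0"

```text
time_s: 6.95
tcp_pos: [488.6, 194.3, 86.8]
tcp_rot: [[-0.934, -0.357, 0.004], [-0.357, 0.934, 0.001], [-0.004, -0.001, -1.0]]
contact_force: [-4.7, 1.0, 9.1]
finger_gap: 12.2
```

```bash
python3 st.py
```

```text
t 7.1 pos [488.513 194.267  86.839] F [-4.712  1.028  7.813] Ftool [ 4.006  2.64  -7.828] T [0.219 0.903 0.002] yaw 3.5068033499184064 tilt [-0.004 -0.   ] gap 12.99055749066498
```

>>> step_arm:
  rows: "0 0 0.0007 0 0 0.04;0 0 0.0007 0 0 0.08;0 0 0.0007 0 0 0.12;0 0 0.0007 0 0 0.16;0 0 0.0007 0 0 0.2;0 0 0.0007 0 0 0.24;0 0 0.0007 0 0 0.28;0 0 0.0007 0 0 0.3;0 0 0.0007 0 0 0.3"

```text
time_s: 8.0
tcp_pos: [488.5, 194.5, 86.9]
tcp_rot: [[-0.998, -0.065, 0.004], [-0.065, 0.998, 0.001], [-0.004, 0.001, -1.0]]
contact_force: [-4.9, 2.3, 7.4]
finger_gap: 12.8
```

```bash
python3 st.py
```

```text
t 8.15 pos [488.484 194.516  86.909] F [-4.999  1.765  7.857] Ftool [ 4.845  2.094 -7.873] T [0.382 0.991 0.001] yaw 3.206909608133443 tilt [-0.004  0.001] gap 12.513651960794272
```

>>> step_arm:
  rows: "0.0004 0.0001 0.0007 0 0 0.05;0.0004 0.0001 0.0007 0 0 0.1;0.0004 0.0001 0.0007 0 0 0.15;0.0004 0.0001 0.0007 0 0 0.2;0.0004 0.0001 0.0007 0 0 0.25;0.0004 0.0001 0.0007 0 0 0.3;0.0004 0.0001 0.0007 0 0 0.35;0.0004 0.0001 0.0007 0 0 0.4;0.0004 0.0001 0.0007 0 0 0.4"

```text
time_s: 9.05
tcp_pos: [488.5, 194.9, 87.2]
tcp_rot: [[-0.944, 0.33, 0.004], [0.33, 0.944, 0.002], [-0.004, 0.003, -1.0]]
contact_force: [-4.1, 2.5, 7.3]
finger_gap: 12.7
```

```bash
python3 st.py; python3 - <<'E'
from h import *
c=camera("wrist"); cv2.imwrite("pics/w3.png",cv2.resize(c["img"][100:340,150:430],None,fx=2.5,fy=2.5))
E
```

```text
t 9.2 pos [488.462 194.892  87.18 ] F [-3.592  2.536  8.43 ] Ftool [ 4.195  1.24  -8.441] T [0.395 0.747 0.002] yaw 2.806908790754743 tilt [-0.004  0.003] gap 12.540721429212894
```

View pics/w3.png

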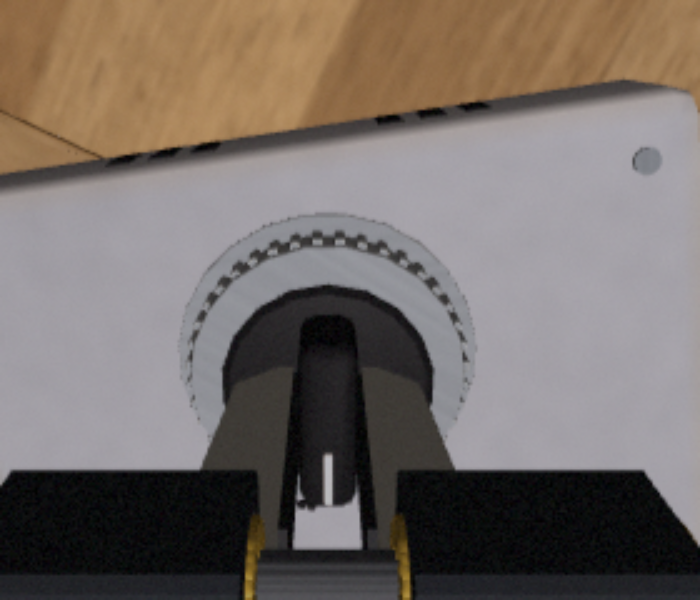

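The knob turned with the tool by 0.70 rad: the white line at crop (328,480) still lies along the jaws. The ring is untouched so far. Now I'll open slightly to a loose fit so the spring lifts the knob against the track, then feel onward in small steps.

>>> step_arm:
  rows: "0 0 0 0 0 0;0 0 -0.0005 0 0 0;0 0 -0.0005 0 0 0;0 0 -0.001 0 0 0;0 0 -0.001 0 0 0"
  hand: 0.0145

```text
time_s: 9.75
tcp_pos: [488.4, 194.7, 88.0]
tcp_rot: [[-0.944, 0.329, 0.004], [0.329, 0.944, 0.001], [-0.003, 0.003, -1.0]]
contact_force: [0.7, 0.1, 0.2]
finger_gap: 14.6
```

```bash
cat > kz.py <<'E'
from h import *
c=camera("wrist"); P,u,v=cloud(c); s=read_state(); Q=(P-np.array(s["tcp_pos"]))@np.array(s["tcp_rot"])
for a,b in((-21,-16),(-16,-10),(10,16),(16,21)):
    g=P[(Q[:,0]>a)&(Q[:,0]<b)&(abs(Q[:,1]-1.3)<4)&(P[:,2]>85)&(P[:,2]<112)]
    print("top z at x",a,b,len(g),np.round(np.median(g[:,2]),2) if len(g) else "")
E
python3 st.py; python3 kz.py
```

```text
t 9.9 pos [488.425 194.823  88.09 ] F [0.45  0.051 0.229] Ftool [-0.409  0.197 -0.227] T [-0.019  0.028  0.014] yaw 2.806910136419363 tilt [-0.004  0.003] gap 14.927533606887947
top z at x -21 -16 48 99.74
top z at x -16 -10 136 100.49
top z at x 10 16 158 100.24
top z at x 16 21 247 97.57
```

Free of load, and the depth at the knob top reads ≈100.4, which matches riding on the track at −3.5 mm. I'll feel onward.

>>> step_arm:
  rows: "0 0 0 0 0 0.03;0 0 0 0 0 0.06;0 0 0 0 0 0.09;0 0 0 0 0 0.12;0 0 0 0 0 0.12"

```text
time_s: 10.45
tcp_pos: [488.4, 195.0, 88.1]
tcp_rot: [[-0.898, 0.44, 0.004], [0.44, 0.898, 0.002], [-0.003, 0.003, -1.0]]
contact_force: [-0.1, 0.5, 0.4]
finger_gap: 14.4
```

```bash
python3 st.py; python3 kz.py
```

```text
t 10.6 pos [488.384 194.958  88.094] F [-0.244  1.044  0.135] Ftool [ 0.677  0.831 -0.134] T [0.13  0.051 0.047] yaw 2.687551321673209 tilt [-0.003  0.003] gap 14.469565684246724
top z at x -21 -16 42 99.85
top z at x -16 -10 134 100.46
top z at x 10 16 159 100.04
top z at x 16 21 241 97.09
```

>>> step_arm:
  rows: "0 0 0 0 0 0.02;0 0 0 0 0 0.04;0 0 0 0 0 0.05;0 0 0 0 0 0.05"

```text
time_s: 11.05
tcp_pos: [488.4, 195.0, 88.1]
tcp_rot: [[-0.875, 0.483, 0.004], [0.483, 0.875, 0.002], [-0.003, 0.004, -1.0]]
contact_force: [-0.1, 0.9, -0.2]
finger_gap: 14.7
```

```bash
python3 st.py; python3 kz.py
```

```text
t 11.2 pos [488.373 195.029  88.11 ] F [-0.542  0.989  0.319] Ftool [ 0.951  0.605 -0.319] T [0.25  0.134 0.025] yaw 2.63764483632669 tilt [-0.003  0.004] gap 14.822284273009604
top z at x -21 -16 47 99.85
top z at x -16 -10 131 100.44
top z at x 10 16 157 100.32
top z at x 16 21 243 97.3
```

>>> step_arm:
  rows: "0 0 0 0 0 0.02;0 0 0 0 0 0.04;0 0 0 0 0 0.06;0 0 0 0 0 0.06"

```text
time_s: 11.65
tcp_pos: [488.4, 195.1, 88.2]
tcp_rot: [[-0.845, 0.535, 0.004], [0.535, 0.845, 0.002], [-0.003, 0.004, -1.0]]
contact_force: [0.5, 1.2, 0.9]
finger_gap: 14.5
```

```bash
python3 st.py; python3 kz.py
```

```text
t 11.8 pos [488.427 195.059  88.189] F [-1.108  1.529  1.501] Ftool [ 1.75   0.706 -1.503] T [0.289 0.168 0.044] yaw 2.577796448007135 tilt [-0.003  0.004] gap 14.54603933475126
top z at x -21 -16 48 99.93
top z at x -16 -10 137 100.53
top z at x 10 16 154 100.4
top z at x 16 21 248 97.57
```

>>> step_arm:
  rows: "0 0 0 0 0 0.02;0 0 0 0 0 0.04;0 0 0 0 0 0.06;0 0 0 0 0 0.06"

```text
time_s: 12.25
tcp_pos: [488.5, 195.1, 88.4]
tcp_rot: [[-0.811, 0.585, 0.005], [0.585, 0.811, 0.002], [-0.003, 0.004, -1.0]]
contact_force: [-1.1, 1.0, 1.4]
finger_gap: 14.5
```

```bash
python3 st.py; python3 kz.py
```

```text
t 12.4 pos [488.589 195.042  88.32 ] F [-0.547  1.32   2.6  ] Ftool [ 1.208  0.763 -2.6  ] T [0.267 0.126 0.056] yaw 2.517989199052558 tilt [-0.003  0.004] gap 14.159352580786742
top z at x -21 -16 43 100.42
top z at x -16 -10 137 100.95
top z at x 10 16 156 100.73
top z at x 16 21 248 98.01
```

>>> step_arm:
  rows: "0 0 0 0 0 -0.03;0 0 0 0 0 -0.06;0 0 0 0 0 -0.06"

```text
time_s: 12.75
tcp_pos: [488.6, 194.8, 88.1]
tcp_rot: [[-0.846, 0.534, 0.005], [0.534, 0.846, 0.001], [-0.003, 0.004, -1.0]]
contact_force: [0.7, -0.2, 0.4]
finger_gap: 14.4
```

```bash
python3 st.py; python3 kz.py
```

```text
t 12.9 pos [488.547 194.862  88.121] F [ 0.403  0.528 -0.208] Ftool [-0.057  0.661  0.211] T [ 0.042 -0.116 -0.005] yaw 2.577118554420292 tilt [-0.003  0.004] gap 14.820962337389682
top z at x -21 -16 48 100.29
top z at x -16 -10 135 100.94
top z at x 10 16 156 100.84
top z at x 16 21 260 97.91
```

>>> step_arm:
  rows: "0 0 0 0 0 0.03;0 0 0 0 0 0.06;0 0 0 0 0 0.08;0 0 0 0 0 0.1;0 0 0 0 0 0.1"

```text
time_s: 13.45
tcp_pos: [488.7, 194.9, 88.2]
tcp_rot: [[-0.787, 0.617, 0.005], [0.617, 0.787, 0.002], [-0.003, 0.004, -1.0]]
contact_force: [0.6, 0.7, -0.1]
finger_gap: 14.2
```

```bash
python3 st.py; python3 kz.py
```

```text
t 13.6 pos [488.672 194.846  88.222] F [0.759 1.323 0.469] Ftool [ 0.217  1.511 -0.463] T [ 0.194 -0.105  0.022] yaw 2.4775048410202167 tilt [-0.003  0.004] gap 14.774652322965425
top z at x -21 -16 39 103.08
top z at x -16 -10 142 103.54
top z at x 10 16 157 103.48
top z at x 16 21 289 100.34
```

The knob top jumped about 3 mm to ≈103.5, so it is in the catch. I'll back off the turn slightly and open to release it, then check the height.

>>> step_arm:
  rows: "0 0 0 0 0 -0.03;0 0 0 0 0 -0.06;0 0 0 0 0 -0.06"

```text
time_s: 13.95
tcp_pos: [488.4, 194.6, 87.9]
tcp_rot: [[-0.823, 0.568, 0.004], [0.568, 0.823, 0.001], [-0.003, 0.003, -1.0]]
contact_force: [0.4, 0.0, -1.3]
finger_gap: 14.1
```

>>> step_arm:
  rows: "0 0 0 0 0 0;0 0 0 0 0 0;0 0 0 0 0 0;0 0 0 0 0 0;0 0 0 0 0 0"
  hand: 0.03

```text
time_s: 14.45
tcp_pos: [488.4, 194.6, 88.0]
tcp_rot: [[-0.823, 0.568, 0.004], [0.568, 0.823, 0.001], [-0.003, 0.003, -1.0]]
contact_force: [0.3, -0.1, 0.9]
finger_gap: 30.1
```

```bash
python3 st.py; python3 kz.py
```

```text
t 14.6 pos [488.402 194.634  87.974] F [0.007 0.563 0.191] Ftool [ 0.313  0.468 -0.19 ] T [-0.033 -0.015  0.018] yaw 2.538054200699382 tilt [-0.003  0.003] gap 29.91985436611335
top z at x -21 -16 44 102.91
top z at x -16 -10 147 103.59
top z at x 10 16 160 103.63
top z at x 16 21 297 100.09
```

>>> step_arm:
  rows: "0 0 -0.005 0 0 0;0 0 -0.015 0 0 0;0 0 -0.0267 0 0 0;0 0 -0.0267 0 0 0;0 0 -0.0267 0 0 0"

```text
time_s: 15.15
tcp_pos: [489.0, 194.8, 115.6]
tcp_rot: [[-0.823, 0.568, 0.006], [0.568, 0.823, 0.002], [-0.004, 0.005, -1.0]]
contact_force: [-0.2, -0.3, 0.2]
finger_gap: 30.0
```

```bash
python3 st.py; python3 - <<'E'
from h import *
c=camera("wrist"); P,u,v=cloud(c)
cv2.imwrite("pics/w4.png",cv2.resize(c["img"][100:340,150:430],None,fx=2.5,fy=2.5))
near=np.hypot(P[:,0]-488.5,P[:,1]-192.5)<42
b=P[near&(P[:,2]>97)&(P[:,2]<107)]
print("bar",len(b),b.mean(0),cv2.minAreaRect(b[:,:2].astype(np.float32)),np.percentile(b[:,2],[10,50,90]))
r=P[near&(P[:,2]>67)&(P[:,2]<78)]; print("ring z",np.median(r[:,2]))
E
```

```text
t 15.3 pos [487.993 194.514 114.258] F [-0.247 -0.546 -0.195] Ftool [-0.106 -0.59   0.193] T [-0.025  0.012  0.001] yaw 2.538027907519148 tilt [-0.002  0.003] gap 29.83313903790869
bar 1231 [486.74492429 197.0155549  102.80372659] ((487.9647216796875, 195.9856719970703), (12.958793640136719, 39.19607162475586), 56.04218673706055) [101.03129595 103.11426105 104.10243216]
ring z 71.3877477706384
```

View pics/w4.png

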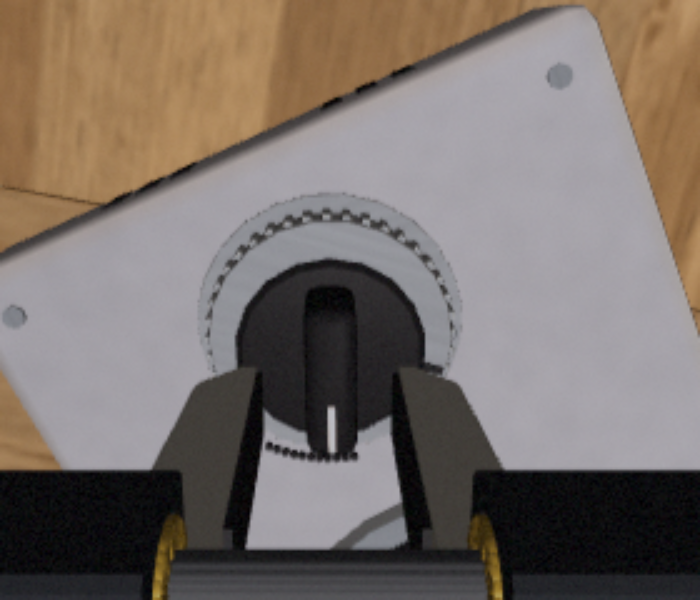

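The knob stands as high as at the start (bar median 103.1, mean 102.80 in both) and has turned 0.96 rad. Only the ring mark is left to check: it is at crop ≈(432,368), half hidden by a finger. I'll rise clear and compare its angle.

>>> step_arm:
  rows: "0 0 -0.03 0 0 0;0 0 -0.064 0 0 0;0 0 -0.064 0 0 0;0 0 -0.064 0 0 0;0 0 -0.064 0 0 0;0 0 -0.064 0 0 0;0 0 -0.064 0 0 0"
  hand: 0.05

```text
time_s: 16.05
tcp_pos: [487.0, 194.2, 176.8]
tcp_rot: [[-0.823, 0.568, 0.001], [0.568, 0.823, 0.0], [-0.001, 0.001, -1.0]]
contact_force: [-1.1, -0.2, 0.5]
finger_gap: 50.2
```

```bash
python3 - <<'E'
from h import *
camera("wrist");c=camera("wrist"); s=read_state(); print(s["time_s"],s["tcp_pos"])
R=np.array(s["tcp_rot"]);t=np.array(s["tcp_pos"])
Rc=cv2.Rodrigues(np.array(c["rvec"],float))[0];tc=np.array(c["tvec"],float).ravel()
# camera in tool: Xc = Rc(R Xt + t)+tc
A=Rc@R; a=Rc@t+tc
y=3.5068; t1=np.array([488.3,190.5,178.6]); R1=np.array([[np.cos(y),np.sin(y),0],[np.sin(y),-np.cos(y),0],[0,0,-1]])
Rc1=A@R1.T; c1=dict(mtx=c["mtx"],rvec=cv2.Rodrigues(Rc1)[0],tvec=a-Rc1@t1)
def unwrap(c,img,cen):
    th=np.deg2rad(np.arange(0,360,.5)); rr=np.arange(27,40,.5)
    X=np.array([[cen[0]+r*np.cos(q),cen[1]+r*np.sin(q),72] for r in rr for q in th])
    p=cv2.projectPoints(X,np.array(c["rvec"],float),np.array(c["tvec"],float),c["mtx"],None)[0].reshape(len(rr),len(th),2).astype(np.float32)
    return cv2.remap(img,p[...,0],p[...,1],cv2.INTER_LINEAR)
P,_,_=cloud(c); n=(np.hypot(P[:,0]-488.4,P[:,1]-195)<45)&(P[:,2]>67)&(P[:,2]<78)
cen2=cv2.minEnclosingCircle(P[n][:,:2].astype(np.float32))[0]; print(cen2)
im1=cv2.imread("pics/w1.png"); U1=unwrap(c1,im1,(488.37,195.6)); U2=unwrap(c,c["img"],cen2)
for U in(U1,U2):
    g=U[4:13].mean(2).mean(0); g=cv2.GaussianBlur(g[None],(5,1),0)[0]; i=np.argsort(g)[:14]; print(sorted(zip(i/2,np.round(g[i])))) 
cv2.imwrite("pics/v5.png",cv2.resize(np.vstack([U1,U2*0,U2]),(720,390)))
v=cv2.resize(np.hstack([im1[130:280,210:360],c["img"][130:280,210:360]]),(780,390),interpolation=2)
cv2.imwrite("pics/v6.png",np.vstack([v,cv2.resize(np.vstack([U1,U2]),(780,208))]))
E
```

```text
16.15 [487.28450212 194.31333809 177.36581736]
(488.5096435546875, 195.70689392089844)
[(np.float64(27.0), np.float64(91.0)), (np.float64(27.5), np.float64(89.0)), (np.float64(28.0), np.float64(87.0)), (np.float64(28.5), np.float64(86.0)), (np.float64(29.0), np.float64(86.0)), (np.float64(29.5), np.float64(89.0)), (np.float64(38.0), np.float64(86.0)), (np.float64(38.5), np.float64(73.0)), (np.float64(39.0), np.float64(63.0)), (np.float64(39.5), np.float64(59.0)), (np.float64(40.0), np.float64(59.0)), (np.float64(40.5), np.float64(63.0)), (np.float64(41.0), np.float64(72.0)), (np.float64(41.5), np.float64(85.0))]
[(np.float64(38.5), np.float64(60.0)), (np.float64(39.0), np.float64(55.0)), (np.float64(39.5), np.float64(53.0)), (np.float64(40.0), np.float64(56.0)), (np.float64(40.5), np.float64(64.0)), (np.float64(319.5), np.float64(66.0)), (np.float64(320.0), np.float64(64.0)), (np.float64(320.5), np.float64(65.0)), (np.float64(321.0), np.float64(67.0)), (np.float64(332.5), np.float64(68.0)), (np.float64(333.0), np.float64(68.0)), (np.float64(333.5), np.float64(68.0)), (np.float64(334.0), np.float64(67.0)), (np.float64(334.5), np.float64(68.0))]
```

View pics/v6.png

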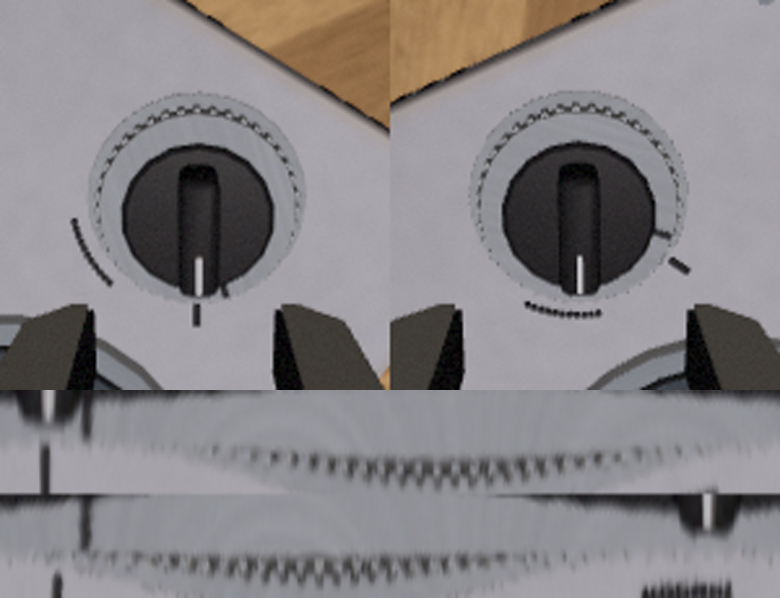

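The mark on the ring is at 39.7° in the earlier picture and 39.4° now, so the ring has not moved. The knob is up, its pointer is over the arc printed on the deck, and the fingers are clear at z ≈177. I'll hand the job in.

```bash
python3 - <<'E'
from cell import *
s=read_state(); print(s["time_s"],s["contact_force"]); print(close_job())
E
```

```text
16.15 [-1.25875933  0.44893839 -0.4085355 ]
the job is handed in; nothing more can be done
None
```

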